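# Close up the fuse box: lid on, four clips down

## Robot

A 7-joint arm with a two-finger parallel gripper is mounted at the origin on the work surface. World frame = base frame: x ahead of the robot, y to its left, z up, the work surface at z = 0. Lengths are in m, angles in rad, forces in N, time in s.
With the tool pointing down it reaches from about 0.35 to 0.9 m from the base axis. Payload 8.1 kg.
Tool frame: the origin (TCP) lies at the very end of the fingers, on their centre line; the grasp point (between the pads) lies 19 mm behind it (r.pinch_z is the distance from the TCP to the grasp point, in m); z points along the fingers, y is the line along which they close (so a half turn about z gives the same grasp; the last joint's range is limited). The gripper opens to 85 mm and grips with 20 to 120 N. Pads are 22 mm wide; open, the fingers measure 114 mm over their backs; the gripper's body (76 mm by 85 mm) begins 54 mm behind the grasp point. The pads swing forward as they close: fully open they stand 13 mm farther back than shut.
Start: joints at [1.231, 0.434, 0.025, 1.573, -0.012, 1.134, -0.075], TCP at [0.147, -0.608, 0.231] pointing down, gripper open.
Joint ranges: [-2.62, 2.62], [-0.44, 2.09], [-1.27, 1.32], [0.08, 2.57], [-1.32, 4.46], [0.12, 2], [-2.74, 2.74]. Speed limits (rad/s): [2.22, 2.22, 3.01, 3.01, 3.14, 3.14, 3.14].

## Interface

Orientations are given as a 3x3 rotation matrix whose columns are the frame's x, y, z axes.
In Python, from rig import r gives the robot as it stands. The module is installed in compiled form; this text tells all that it offers. Calls block until the motion is done:
- r.movep(position, orientation): joint-space move of the TCP to a pose.
- r.move_straight(position, rotation=None, velocity=0.15, threshold=None): straight line of the TCP; rotation=None keeps the orientation; velocity is the mean speed in m/s. With threshold (N) it stops when the force on the tool has changed by that much, and returns True; else False.
- r.goto_joints(angles): joint-space move.
- r.let_go() and r.clamp(): open the fingers fully, or close them until they stop; the grip force is fixed at half the most.
- r.hold(seconds).
- r.inverse_kinematics(position, orientation): joint angles nearest the present ones, or None.
- r.state(): the state.
- r.capture(name): name is "side" or "top" or "wrist"; returns a dict with "color" (480x640x3 uint8, red, green, blue), "depth" (480x640 float32, m along the optical axis (not along the pixel's ray), 0 where there is no reading), "fx", "fy", "cx", "cy" (pixels), "distortion" ([k1, k2, p1, p2, k3] as OpenCV has them; the pictures are not rectified), "R" (3x3) and "t" (3): a world point X has camera coordinates R X + t. Camera axes: x right, y down, z forward; pixel columns grow to the right and rows downward; lengths in m; the calibration is good to about 2 mm. A picture is of the moment at which its call begins.
A pose or a line that the arm cannot do raises r.Unreachable and nothing moves.
- r.job_done(): hands the job in; it is judged then, once.
The state is a dict: "time_s": time; "joint_pos": joint angles; "joint_velocities": joint speeds; "joint_torque": joint torques, N m; "tool_pos": TCP position; "tool_rot": TCP orientation; "force": force on the tool from outside, world axes, zero at the start; "wrist_torque": the same for the moment, N m; "width": finger opening in m; "grasp_force": force on a finger pad.
Only numpy, scipy, OpenCV 4.12 (cv2) and the standard library are available. Lean on these libraries where they do the work, as an engineer would, in place of code of your own. Each camera call takes 0.05 s, during which the arm holds its last target. There are 200 camera calls.

## Task

Put the loose black lid on the grey fuse box on the bench, setting it down rather than dropping it, with all its clips still open, and let go once it sits flush on the rim. Then flip its four side clips down one after another, each fully home against the side of the box, so that the lid is locked all round. Leave the other things on the bench where they are.

Things in the scene. Friction and masses are not known exactly. Their poses are not given: they have to be found in the camera images.
- box: base of a grey plastic fuse box fixed to the bench, open on top: 150 (its x) x 120 (its y) x 80 high, walls 4 thick, breakers inside below the rim. Origin: centre of the underside, z up, on the bench. Each side carries in its middle a catch rib, 50 wide, standing out 8, its underside 44.5 above the bench
- lid: loose black fuse box lid, 0.3 to 0.5 kg, right way up on the bench: 172 (its x) x 142 (its y) over the flared skirt, plate top 21 above the origin (centre of the skirt's underside, z up), a clip hinged on the middle of each side. The skirt goes outside the box walls (7 play at its mouth, 3 seated); seated, the plate is on the rim, the origin 64 above the bench, its x along the box's x, either way round
- grip_bar (a point): middle of the grip bar on the lid, 34 above the lid's origin, axes as the lid's: a bar 84 long (along x) x 26 wide x 22 high on the plate, from 21 to 43 above the lid's origin
- clip_a (a joint): hinge of the clip on the lid's +x side: a grey flap 60 wide, 46 from hinge to free edge, 5 thick, with an inward lip 11 deep at the edge. rad: 0 = straight out level, -0.7 = up, 1.57 = hanging straight down against its stop, the lip under the box's catch rib (fully down). Stiff: it stays where it is left; about 0.04 N m (1 to 2 N at its edge) turns it. Starts between -0.5 and 0
- clip_a_hinge (a point): middle of that clip's hinge pin, 90 out from the lid's centre in its +x direction, 18 above the lid's origin (82 above the bench when seated); own x and z turn with the clip, x points to the free edge, y along the pin
- clip_a_edge (a point): middle of that clip's free edge, 46 from the pin
- clip_b (a joint): hinge of the clip on the lid's +y side: a grey flap 60 wide, 46 from hinge to free edge, 5 thick, with an inward lip 11 deep at the edge. rad: 0 = straight out level, -0.7 = up, 1.57 = hanging straight down against its stop, the lip under the box's catch rib (fully down). Stiff: it stays where it is left; about 0.04 N m (1 to 2 N at its edge) turns it. Starts between -0.5 and 0
- clip_b_hinge (a point): middle of that clip's hinge pin, 75 out from the lid's centre in its +y direction, 18 above the lid's origin (82 above the bench when seated); own x and z turn with the clip, x points to the free edge, y along the pin
- clip_b_edge (a point): middle of that clip's free edge, 46 from the pin
- clip_c (a joint): hinge of the clip on the lid's -x side: a grey flap 60 wide, 46 from hinge to free edge, 5 thick, with an inward lip 11 deep at the edge. rad: 0 = straight out level, -0.7 = up, 1.57 = hanging straight down against its stop, the lip under the box's catch rib (fully down). Stiff: it stays where it is left; about 0.04 N m (1 to 2 N at its edge) turns it. Starts between -0.5 and 0
- clip_c_hinge (a point): middle of that clip's hinge pin, 90 out from the lid's centre in its -x direction, 18 above the lid's origin (82 above the bench when seated); own x and z turn with the clip, x points to the free edge, y along the pin
- clip_c_edge (a point): middle of that clip's free edge, 46 from the pin
- clip_d (a joint): hinge of the clip on the lid's -y side: a grey flap 60 wide, 46 from hinge to free edge, 5 thick, with an inward lip 11 deep at the edge. rad: 0 = straight out level, -0.7 = up, 1.57 = hanging straight down against its stop, the lip under the box's catch rib (fully down). Stiff: it stays where it is left; about 0.04 N m (1 to 2 N at its edge) turns it. Starts between -0.5 and 0
- clip_d_hinge (a point): middle of that clip's hinge pin, 75 out from the lid's centre in its -y direction, 18 above the lid's origin (82 above the bench when seated); own x and z turn with the clip, x points to the free edge, y along the pin
- clip_d_edge (a point): middle of that clip's free edge, 46 from the pin
- drill: yellow cordless drill standing on its black battery foot, 190 long, 190 high; origin at the underside, z up. Leave alone
- flowerpot: green ceramic flowerpot, 132 across the rim, 115 high; origin at the centre of its underside. Leave alone
- wing_nut_1: large steel wing nut, 66 across the wings, 30 high; origin at the centre of its underside. Leave alone
- wing_nut_2: second wing nut, the same. Leave alone
- jar: closed glass jar, 72 across, 85 high; origin at the centre of its underside. Leave alone
- breaker: spare white circuit breaker lying flat, 85 x 65 x 18; origin at the underside. Leave alone
Mind the look-alikes: they are no part of the job. What is shaped like the box but pink or purple is not meant.

How it is judged:
On the way, in this order (a step that is already met when the one before it is completed fails the run):
1. the lid sits flush on the fuse box, let go, with all four clips still open (horizontal distance between lid and box below 0.009 m and z of lid in the frame of box between 0.06 and 0.0675 m and angle between lid's own z axis and vertical below 0.05 rad and angle between the x axis of lid and the x axis of box, either way round below 0.15 rad and contact force between the fingers and lid below 0.5 N and value of joint each of clip_a, clip_b, clip_c, clip_d below 0.9 rad), for 0.2 s.
2. a first clip is fully down on the seated lid (horizontal distance between lid and box below 0.009 m and z of lid in the frame of box between 0.06 and 0.0675 m and angle between lid's own z axis and vertical below 0.05 rad and angle between the x axis of lid and the x axis of box, either way round below 0.15 rad and (value of joint clip_a above 1.4 rad or value of joint clip_b above 1.4 rad or value of joint clip_c above 1.4 rad or value of joint clip_d above 1.4 rad)), for 0.2 s.
3. a second clip is fully down on the seated lid (horizontal distance between lid and box below 0.009 m and z of lid in the frame of box between 0.06 and 0.0675 m and angle between lid's own z axis and vertical below 0.05 rad and angle between the x axis of lid and the x axis of box, either way round below 0.15 rad and (value of joint each of clip_a, clip_b above 1.4 rad or value of joint each of clip_a, clip_c above 1.4 rad or value of joint each of clip_a, clip_d above 1.4 rad or value of joint each of clip_b, clip_c above 1.4 rad or value of joint each of clip_b, clip_d above 1.4 rad or value of joint each of clip_c, clip_d above 1.4 rad)), for 0.2 s.
4. a third clip is fully down on the seated lid (horizontal distance between lid and box below 0.009 m and z of lid in the frame of box between 0.06 and 0.0675 m and angle between lid's own z axis and vertical below 0.05 rad and angle between the x axis of lid and the x axis of box, either way round below 0.15 rad and (value of joint each of clip_a, clip_b, clip_c above 1.4 rad or value of joint each of clip_a, clip_b, clip_d above 1.4 rad or value of joint each of clip_a, clip_c, clip_d above 1.4 rad or value of joint each of clip_b, clip_c, clip_d above 1.4 rad)), for 0.2 s.
At the end, for the whole second after the job is handed in: the lid is at rest flush on the box (origin 60 to 67.5 mm above the box's origin, within 9 mm sideways, tilt under 0.05 rad, long sides within 0.15 rad), untouched, and all four clips are down beyond 1.40 rad (horizontal distance between lid and box below 0.009 m and z of lid in the frame of box between 0.06 and 0.0675 m and angle between lid's own z axis and vertical below 0.05 rad and angle between the x axis of lid and the x axis of box, either way round below 0.15 rad and value of joint each of clip_a, clip_b, clip_c, clip_d above 1.4 rad and linear speed of lid below 0.02 m/s and contact force between the fingers and lid below 0.5 N).
It fails at once if the lid is dropped or slammed onto the box (over 0.4 m/s within 30 mm above its seat) (linear speed of lid above 0.4 m/s and horizontal distance between lid and box below 0.03 m and z of lid in the frame of box below 0.094 m).
It fails at once if another thing on the bench is shoved more than 30 mm (distance of any of drill, flowerpot, wing_nut_1, wing_nut_2, jar, breaker from where it was at the start of the episode above 0.03 m).
It fails at once if an upright thing is tipped (angle between any of drill, flowerpot, wing_nut_1, wing_nut_2, jar, breaker's own z axis and vertical above 0.4 rad).
It also fails if it takes over 72 s, if anything falls off the work surface, if the arm or the gripper's body presses on something with over 40 N, if the wrist force passes 120 N, or if a joint passes its speed limit or range.

## Working session

There is one attempt and no reset: what is moved stays moved. The work goes in short steps, each a Python script; the robot and the scene stay as the last script left them, time stands still between calls to the robot, and variables do not carry over. Pictures are saved under pics/ and viewed, at most 10 in all, crops included, and the job is handed in when it is done.

```bash
mkdir -p pics; python3 - <<'E'
from rig import r
import cv2,numpy as np
for n in("top","side"):
    c=r.capture(n); np.savez(f"{n}0.npz",**c); cv2.imwrite(f"pics/{n}0.png",c["color"][:,:,::-1])
    print(n,c["fx"],c["distortion"],(-c["R"].T@c["t"]).round(3),c["R"].round(2).tolist())
print(r.state()["time_s"],r.pinch_z)
E
```

```text
top 481.37670515659687 [-0.09673503  0.          0.          0.          0.        ] [3.740e-01 1.000e-03 1.222e+00] [[-0.0, -1.0, -0.01], [-0.99, 0.01, -0.14], [0.14, 0.01, -0.99]]
side 447.2474470954888 [-0.07359515  0.          0.          0.          0.        ] [0.492 0.788 0.912] [[-1.0, -0.09, 0.02], [-0.08, 0.74, -0.66], [0.05, -0.66, -0.75]]
0.1 0.0187
```

View pics/top0.png

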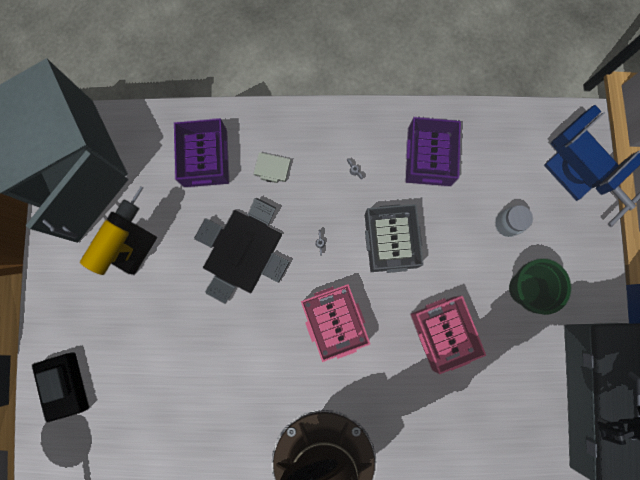

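View pics/side0.png

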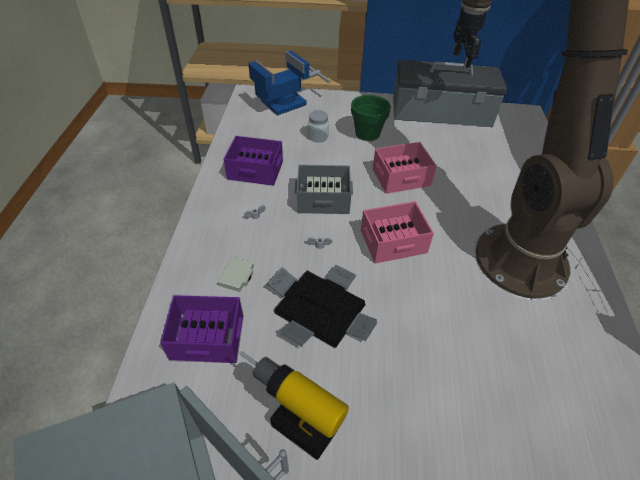

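The top view shows the black lid at (243,250) with its four open grey clips. Two things could be confused with the target: the grey open box at (395,238), and the pink boxes at (337,322) and (448,333) plus the purple ones at (201,153) and (434,152). Only the box at (395,238) is grey, so it is the one meant. The black item at (62,385) has no clips, so it isn't the lid. I'll measure both and confirm in one crop.

```bash
cat > h.py <<'E'
import cv2,numpy as np
from rig import r
def rays(c,px):
    K=np.array([[c["fx"],0,c["cx"]],[0,c["fy"],c["cy"]],[0,0,1]],float)
    u=cv2.undistortPoints(np.float64(px).reshape(-1,1,2),K,np.float64(c["distortion"])).reshape(-1,2)
    return np.c_[u,np.ones(len(u))]
def cloud(c):
    h,w=c["depth"].shape; v,u=np.mgrid[:h,:w]
    P=rays(c,np.c_[u.ravel(),v.ravel()])*c["depth"].reshape(-1,1)
    return ((P-c["t"])@c["R"]).reshape(h,w,3)
def onplane(c,px,z):
    d=rays(c,px)@c["R"]; o=-c["R"].T@c["t"]
    return o+d*((z-o[2])/d[:,2])[:,None]
def rect(xy):
    (x,y),(w,h),a=cv2.minAreaRect(np.float32(xy*1000))
    if w<h: w,h,a=h,w,a+90
    a=(a+90)%180-90
    return np.round([x/1000,y/1000,w,h],4),np.deg2rad(a)   # long axis angle
def tool(yaw,tilt=0.):  # tool pointing down, y axis at yaw (world)
    y=np.array([np.cos(yaw),np.sin(yaw),0]); z=np.array([0,0,-1.])
    return np.c_[np.cross(y,z),y,z]
E
python3 - <<'E'
from h import *
im=cv2.imread("pics/top0.png")
a=cv2.resize(im[180:310,185:315],(400,400),interpolation=cv2.INTER_CUBIC);b=cv2.resize(im[175:305,330:460],(400,400),interpolation=cv2.INTER_CUBIC)
cv2.imwrite("pics/crop.png",np.hstack([a,b]))
for n in("top","side"):
    c=np.load(n+"0.npz"); P=cloud(c); col=c["color"].astype(int); mx=col.max(2); sat=mx-col.min(2); Z=P[...,2]
    near=lambda x,y,d:(abs(P[...,0]-x)<d)&(abs(P[...,1]-y)<d)&(c["depth"]>0)
    m=near(.47,.2,.16)&(mx<60)&(Z>.008)&(Z<.06)
    q=np.median(P[m][:,:2],0)
    print(n,"bench",np.median(Z[near(.45,0.05,.04)]),"lid",m.sum(),q,"plate",rect(P[m&(Z<.03)][:,:2]),np.median(Z[m&(Z<.03)]),"bar",rect(P[m&(Z>.035)][:,:2]),np.median(Z[m&(Z>.035)]))
    m=near(.48,-.17,.13)&(sat<40)&(Z>.073)&(Z<.09)
    print("box",m.sum(),rect(P[m][:,:2]),np.median(Z[m]))
    m=near(*q,.2)&(sat<30)&(mx>60)&(Z>.012)&(Z<.08)
    k,l,s,ce=cv2.connectedComponentsWithStats(m.astype(np.uint8))
    for i in range(1,k):
        if s[i,4]>60: print("clip",ce[i].round(),P[l==i].mean(0).round(3),P[l==i][:,2].max().round(3))
E
```

```text
top bench 0.0011320355520728805 lid 3680 [0.52112042 0.20166374] plate (array([5.127000e-01, 1.834000e-01, 1.948972e+02, 1.747895e+02]), np.float64(1.1065526208336842)) 0.02173401789031837 bar (array([  0.5624,   0.1813, 175.6343,  29.9401]), np.float64(-0.5409994706867131)) 0.04351531097020264
box 339 (array([  0.5432,  -0.1756, 141.7636, 121.948 ]), np.float64(0.0808825575387955)) 0.08061785491558857
clip [273. 177.] [0.713 0.125 0.018] 0.025
clip [261. 211.] [0.621 0.155 0.031] 0.043
clip [208. 232.] [0.568 0.289 0.031] 0.045
clip [319. 243.] [0.541 0.007 0.024] 0.035
clip [275. 267.] [0.479 0.119 0.023] 0.031
clip [220. 290.] [0.424 0.256 0.028] 0.039
side bench 0.00042244636091229564 lid 3709 [0.52022894 0.21492491] plate (array([  0.5233,   0.204 , 176.5008, 145.7503]), np.float64(-0.48339516315024467)) 0.020501041235825558 bar (array([ 0.5234,  0.2049, 84.0382, 27.5709]), np.float64(-0.4834110089587306)) 0.04237850915280464
box 341 (array([ 4.864000e-01, -1.623000e-01,  2.477340e+02,  2.297674e+02]), np.float64(0.015887407894436347)) 0.07892305097811608
clip [247. 272.] [0.712 0.125 0.017] 0.022
clip [341. 276.] [0.478 0.119 0.022] 0.027
clip [281. 281.] [0.621 0.155 0.029] 0.042
clip [362. 326.] [0.423 0.258 0.026] 0.036
clip [296. 333.] [0.568 0.293 0.03 ] 0.042
```

View pics/crop.png

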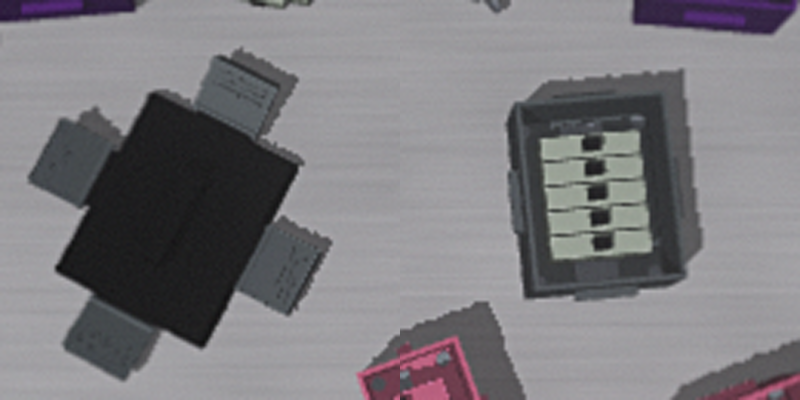

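The crop shows the black lid (clip-bearing, open) on the left and the grey box on the right, which confirms both. The lid is at (0.523, 0.205) with yaw -0.483. Its bar measures 84x27.5, the opposing clips agree with that centre, and the heights match. Next I'll look at the box from the wrist camera on the way.

```bash
python3 - <<'E'
from h import *
L=np.array([.523,.205]);B=np.array([.535,-.176])
for g in(1.088,1.088-np.pi):
    for f in (0,1):
        print(g,f,[None if q is None else np.round(q,2) for q in (r.inverse_kinematics([*L,.06],tool(g)),r.inverse_kinematics([*B,.15],tool(g+.563-f*np.pi)),r.inverse_kinematics([*(B-[.13,0]),.05],tool(g+.563-f*np.pi)))])
r.movep([B[0]-.05,B[1],.36],tool(.08-np.pi/2))
c=r.capture("wrist"); np.savez("w0.npz",**c); cv2.imwrite("pics/w0.png",c["color"][:,:,::-1])
P=cloud(c);col=c["color"].astype(int);sat=col.max(2)-col.min(2);Z=P[...,2]
m=(abs(P[...,0]-B[0])<.11)&(abs(P[...,1]-B[1])<.09)&(sat<40)&(Z>.074)&(Z<.088)&(c["depth"]>0)
print(m.sum(),rect(P[m][:,:2]),np.median(Z[m]),np.argwhere(m).min(0),np.argwhere(m).max(0),r.state()["time_s"],r.state()["joint_pos"])
E
```

```text
1.088 0 [array([ 0.22,  0.79, -1.06,  1.85,  0.82,  1.01, -0.1 ]), array([ 0.73,  0.52, -0.72,  1.78,  0.41,  0.99,  1.5 ]), array([ 0.81,  0.5 , -0.67,  2.16,  0.52,  0.65,  1.43])]
1.088 1 [array([ 0.22,  0.79, -1.06,  1.85,  0.82,  1.01, -0.1 ]), array([ 0.41,  0.43, -0.26,  1.81,  0.14,  0.92, -1.4 ]), array([ 0.44,  0.42, -0.19,  2.19,  0.15,  0.55, -1.36])]
-2.053592653589793 0 [array([-0.87,  0.59,  0.58,  1.94, -0.47,  0.74, -2.07]), array([ 0.41,  0.43, -0.26,  1.81,  0.14,  0.92, -1.4 ]), array([ 0.44,  0.42, -0.19,  2.19,  0.15,  0.55, -1.36])]
-2.053592653589793 1 [array([-0.87,  0.59,  0.58,  1.94, -0.47,  0.74, -2.07]), array([ 0.73,  0.52, -0.72,  1.78,  0.41,  0.99,  1.5 ]), array([ 0.81,  0.5 , -0.67,  2.16,  0.52,  0.65,  1.43])]
2032 (array([  0.5484,  -0.1741, 149.6009, 120.8964]), np.float64(0.07851033847542901)) 0.08007151940316107 [ 65 267] [204 381] 2.175 [ 0.49469389  0.19515229 -0.30153391  1.60298088  0.05926595  1.35303777
 -1.30680563]
```

View pics/w0.png

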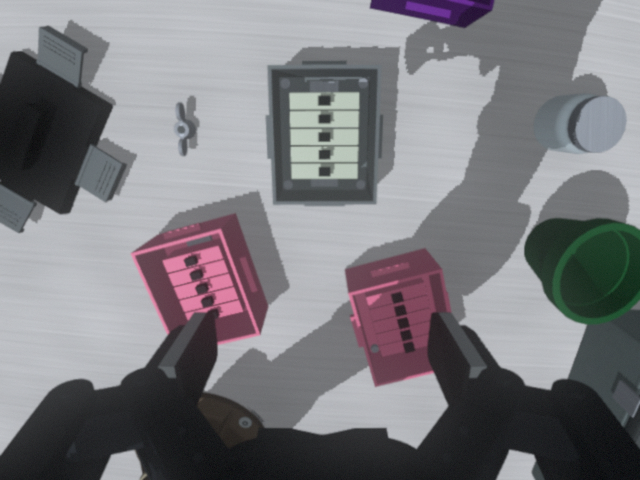

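The wrist view shows the grey box rim at columns 267-381, rows 65-204. It measures 149.6x120.9 at z=0.080, so it matches. The box is at (0.548, -0.174) with yaw 0.079. Now I'll grasp the lid.

```bash
python3 - <<'E'
from h import *
R=tool(-.483-np.pi/2); L=[.523,.205]
r.movep([*L,.12],R)
print(r.move_straight([*L,.026],velocity=.12,threshold=8), r.state()["tool_pos"])
r.clamp(); s=r.state(); print(s["width"],s["grasp_force"],s["tool_pos"],s["force"])
r.move_straight([*L,.176],velocity=.15)
s=r.state(); print(s["width"],s["grasp_force"],s["force"],s["time_s"])
np.savez("w1.npz",tp=s["tool_pos"],tr=s["tool_rot"],**r.capture("wrist")); c=np.load("w1.npz")
cv2.imwrite("pics/w1.png",c["color"][:,:,::-1])
np.savez("t1.npz",**r.capture("top")); np.savez("s1.npz",**r.capture("side"))
for n in("s1","t1"):
    c=np.load(n+".npz");P=cloud(c);col=c["color"].astype(int);mx=col.max(2);sat=mx-col.min(2);Z=P[...,2]
    m=(np.hypot(P[...,0]-L[0],P[...,1]-L[1])<.16)&(Z>.13)&(Z<.21)&(c["depth"]>0)
    k=m&(mx>60)&(sat<30)
    n_,l,st,ce=cv2.connectedComponentsWithStats(k.astype(np.uint8))
    for i in range(1,n_):
        if st[i,4]>60: print(n,"clip",P[l==i].mean(0).round(3),st[i,4])
    k=m&(mx<60)&(Z>.164)&(Z<.176); print(k.sum(),rect(P[k][:,:2]),np.median(Z[k]))
E
```

```text
False [0.52355015 0.20506561 0.02661495]
0.024409360128175597 58.96724760532379 [0.52312521 0.20508883 0.02652653] [-1.4626227   0.29594657  6.41441051]
0.02464800566487819 59.14234936237335 [ 0.43080078  0.11339439 -4.18415153] 6.5
s1 clip [0.621 0.155 0.178] 527
s1 clip [0.469 0.122 0.171] 340
s1 clip [0.422 0.258 0.175] 625
s1 clip [0.568 0.293 0.179] 578
3158 (array([  0.5227,   0.2028, 175.4147, 147.0836]), np.float64(-0.4627930821154462)) 0.1691221774646256
t1 clip [0.621 0.153 0.179] 559
t1 clip [0.478 0.118 0.171] 620
2080 (array([5.321000e-01, 1.605000e-01, 2.091303e+02, 1.224498e+02]), np.float64(0.24063120194038418)) 0.17002362100349286
```

View pics/w1.png

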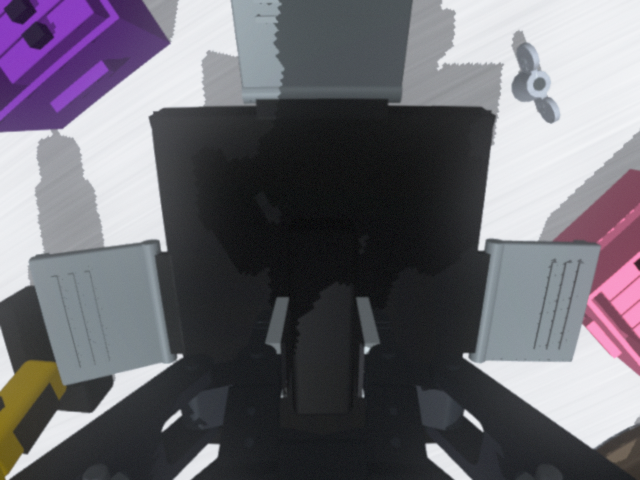

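The lid is held level and centred: the bar is between the pads at (325,355) and all four clips are open. I'll carry it over and set it down.

```bash
python3 - <<'E'
from h import *
B=[.5484,-.1741]; R=tool(.0785-np.pi/2)
r.movep([*B,.19],R)
r.move_straight([*B,.125],velocity=.1)
print(r.state()["tool_pos"])
print(r.move_straight([*B,.088],velocity=.03,threshold=6)); s=r.state(); print(s["tool_pos"],s["force"],s["wrist_torque"],s["time_s"])
c=r.capture("side"); np.savez("s2.npz",**c)
cv2.imwrite("pics/s2.png",cv2.resize(c["color"][100:260,220:430,::-1],None,fx=3,fy=3))
E
```

```text
[ 0.54885782 -0.17409404  0.12546057]
True
[ 0.54821365 -0.17406404  0.09074302] [-1.36989396  0.89898033  5.15105713] [0.0944176  0.13266561 0.03440096] 9.9083
```

View pics/s2.png

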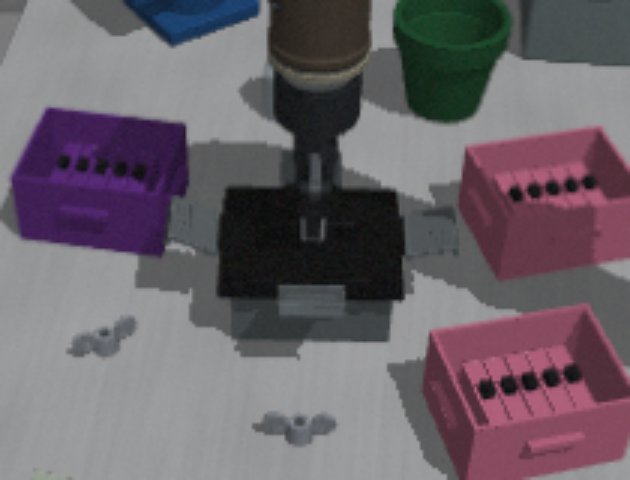

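The lid is down on the rim (TCP z 0.0907 against an expected 0.0905) with the clips open. I'll let go, retreat and check the seat and the neighbours.

```bash
python3 - <<'E'
from h import *
B=np.array([.5484,-.1741]); a=.0785
r.let_go(); p=r.state()["tool_pos"]
r.move_straight([p[0],p[1],.20],velocity=.15); r.hold(.1)
print(r.state()["time_s"])
c=r.capture("side");np.savez("s3.npz",**c)
ex=np.array([np.cos(a),np.sin(a)]);ey=np.array([-ex[1],ex[0]])
for n in("s3","top0"):
    c=np.load(n+".npz");P=cloud(c);col=c["color"].astype(int);mx=col.max(2);sat=mx-col.min(2);Z=P[...,2]
    l=np.stack([(P[...,:2]-B)@ex,(P[...,:2]-B)@ey],-1)
    if n=="s3":
        k=(abs(l)<.11).all(2)&(mx<60)&(Z>.075)&(Z<.092); print(rect(P[k][:,:2]),np.median(Z[k]), np.polyfit(l[k][:,0],Z[k],1),np.polyfit(l[k][:,1],Z[k],1))
        k=(abs(l)<.11).all(2)&(mx<60)&(Z>.1)&(Z<.112);print("bar",rect(P[k][:,:2]))
        k=(abs(l)<.16).all(2)&(mx>60)&(sat<30)&(Z>.075)&(Z<.13)
        q,L,st,ce=cv2.connectedComponentsWithStats(k.astype(np.uint8))
        for i in range(1,q):
            if st[i,4]>50: print("clip local",(l[L==i].mean(0)*1000).round(),Z[L==i].mean(),st[i,4])
    k=(np.abs(l)<.23).all(2)&(sat>50)&(Z>.03)&(Z<.09)
    q,L,st,ce=cv2.connectedComponentsWithStats(k.astype(np.uint8))
    for i in range(1,q):
        if st[i,4]>80: print(n,"obst local mm",(l[L==i].min(0)*1000).round(),(l[L==i].max(0)*1000).round(),col[L==i].mean(0).round())
for yaw in(a-np.pi/2,):
    for v in((120,0),(0,105),(-120,0),(0,-105)):
        p=B+(v[0]*ex+v[1]*ey)/1000
        for z in(.13,.045): print(v,z,r.inverse_kinematics([*p,z],tool(yaw)) is not None)
E
```

```text
11.5583
(array([  0.5534,  -0.1921, 182.7357, 182.1002]), np.float64(0.04339350102866987)) 0.08570634497771396 [-0.00247352  0.08544786] [-0.01655214  0.08558003]
bar (array([  0.5453,  -0.1285, 120.8407,  80.9995]), np.float64(-1.5109306209859226))
clip local [  2. -92.] 0.08687662647830643 153
clip local [110.   3.] 0.09419323786956625 258
clip local [-112.    2.] 0.0912981121423783 268
clip local [ -1. 104.] 0.09697082080380168 224
s3 obst local mm [-230. -166.] [-160.  -95.] [140.  78.  99.]
s3 obst local mm [ 145. -167.] [230. -54.] [70. 34. 93.]
s3 obst local mm [-230.   88.] [-108.  230.] [149.  82. 105.]
top0 obst local mm [ 132. -179.] [230. -57.] [ 75.  44. 104.]
top0 obst local mm [ 159. -170.] [230. -80.] [ 80.  44. 111.]
top0 obst local mm [-228.   90.] [-107.  229.] [158.  83. 108.]
top0 obst local mm [-228. -171.] [-157.  -30.] [155.  81. 105.]
top0 obst local mm [-230.  110.] [-136.  211.] [176.  93. 121.]
top0 obst local mm [-230. -141.] [-187.  -58.] [170.  88. 115.]
top0 obst local mm [-229.  211.] [-158.  230.] [182.  97. 125.]
(120, 0) 0.13 True
(120, 0) 0.045 True
(0, 105) 0.13 True
(0, 105) 0.045 True
(-120, 0) 0.13 True
(-120, 0) 0.045 True
(0, -105) 0.13 True
(0, -105) 0.045 True
```

The plate is level at z=0.0855 and the clips are centred within 2 mm. I'll try the first clip (-x side).

```bash
cat >> h.py <<'E'
B=np.array([.5484,-.1741]); a=.0785
ex=np.array([np.cos(a),np.sin(a)]);ey=np.array([-ex[1],ex[0]])
RT=tool(a-np.pi/2)
def flip(side,th=8):
    d,hin,half=dict(px=(ex,90,11),mx=(-ex,90,11),py=(ey,75,14.5),my=(-ey,75,14.5))[side]
    at=lambda out,z:np.r_[B+d*(hin+out)/1000,z/1000]
    r.movep(at(34,140),RT)
    print(side,"down",r.move_straight(at(34,52),velocity=.15,threshold=25),end=" ")
    r.move_straight(at(28,43),velocity=.1,threshold=25)
    hit=r.move_straight(at(half-5,43),velocity=.05,threshold=th); s=r.state()
    o=(s["tool_pos"][:2]-B)@d*1000-hin
    print("hit",hit,"face out of pin",round(o-half,1),s["tool_pos"][2],s["force"].round(1),end=" ")
    r.hold(.1)
    r.move_straight(at(32,43),velocity=.15); r.move_straight(at(34,140),velocity=.2)
    print(r.state()["time_s"])
E
python3 - <<'E'
from h import *
r.clamp(); flip("mx")
c=r.capture("wrist"); cv2.imwrite("pics/w4.png",c["color"][:,:,::-1])
E
```

```text
mx down False hit True face out of pin 2.5 0.04254220166088528 [-1.2  0.3  1.1] 15.3583
```

View pics/w4.png

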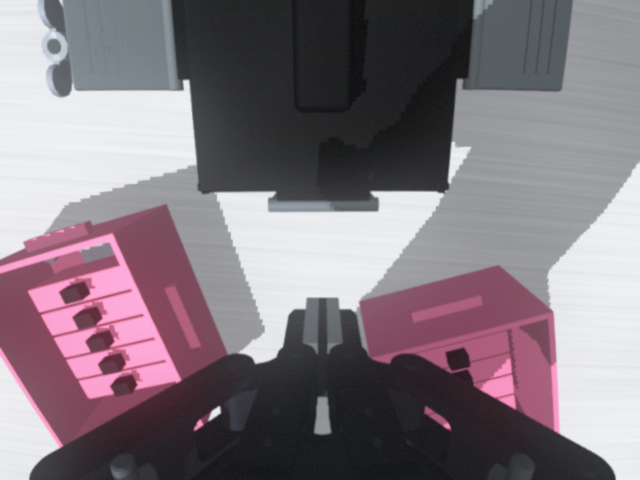

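The -x clip hangs edge-on at (322,204) and the finger stopped exactly at the flap's outer face, so it is fully home. Now the other three.

```bash
python3 - <<'E'
from h import *
for s in("my","px","py"): flip(s)
p=r.state()["tool_pos"]; r.move_straight([p[0]-.0,p[1]+.06,.30],velocity=.25)
r.movep([.42,-.17,.36],RT)
c=r.capture("wrist"); d=r.capture("side")
cv2.imwrite("pics/end.png",np.vstack([cv2.resize(c["color"][:260,150:500,::-1],(404,300)),cv2.resize(d["color"][120:240,260:422,::-1],(404,300))]))
P=cloud(d);l=np.stack([(P[...,:2]-B)@ex,(P[...,:2]-B)@ey],-1);mx=d["color"].max(2);Z=P[...,2]
k=(abs(l[...,0])<.08)&(abs(l[...,1])<.065)&(mx<60)&(Z>.07)&(Z<.095);print(rect(P[k][:,:2]),np.median(Z[k]))
k=(l[...,1]>.07)&(l[...,1]<.1)&(abs(l[...,0])<.025)&(Z>.04)&(Z<.08); print("py flap",np.polyfit(Z[k],l[k][:,1],1),k.sum())
print(r.state()["time_s"])
E
```

```text
my down False hit True face out of pin 5.4 0.04425039765225451 [ 0.5 -0.1  6.2] 18.375
px down False hit True face out of pin 1.7 0.04384723584409954 [2.8 0.  1.3] 21.4583
py down False hit True face out of pin 5.6 0.04361844422614411 [-2.3  0.9 10. ] 24.425
(array([  0.5484,  -0.1741, 159.5376, 129.945 ]), np.float64(0.07924721850429713)) 0.08564215627906015
py flap [-0.26324669  0.09493662] 233
26.2167
```

View pics/end.png

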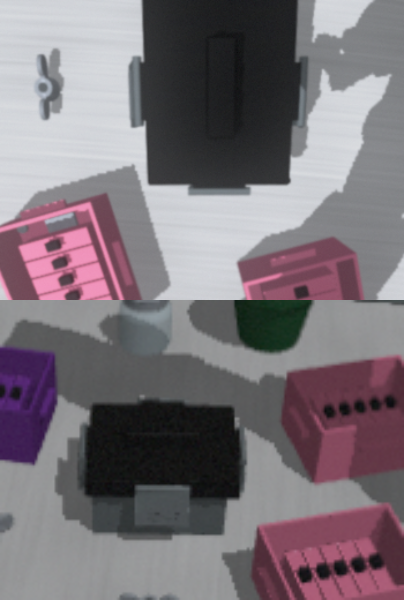

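The picture shows all four clips folded, at (137,90), (303,90) and (219,190) in the upper half and (162,505) in the lower half. However, the two y-side pushes stopped about 3 mm early with a vertical load. I'll push those two again from outside, with the tool turned a quarter and a higher threshold.

```bash
python3 - <<'E'
from h import *
R2=tool(a)
if r.inverse_kinematics([*(B+ey*.12),.14],R2) is None: R2=tool(a-np.pi)
for d in(ey,-ey):
    at=lambda out,z:np.r_[B+d*(75+out)/1000,z/1000]
    r.movep(at(45,150),R2); r.move_straight(at(45,43),velocity=.2)
    r.move_straight(at(20,43),velocity=.15)
    hit=r.move_straight(at(7,43),velocity=.05,threshold=16); s=r.state()
    print(hit,"face",((s["tool_pos"][:2]-B)@d*1000-75-11).round(1),s["force"].round(1))
    r.hold(.1); r.move_straight(at(45,43),velocity=.2); r.move_straight(at(45,150),velocity=.25)
r.movep([.36,-.17,.36],R2)
d=r.capture("side"); P=cloud(d);l=np.stack([(P[...,:2]-B)@ex,(P[...,:2]-B)@ey],-1);Z=P[...,2];mx=d["color"].max(2)
k=(l[...,1]>.07)&(l[...,1]<.1)&(abs(l[...,0])<.025)&(Z>.045)&(Z<.075)&(mx>60)
for z in(.045,.05,.055,.06,.065,.07): q=k&(abs(Z-z)<.0025); print(z,(np.median(l[q][:,1])*1000).round(1),q.sum())
k=(abs(l[...,0])<.08)&(abs(l[...,1])<.065)&(mx<60)&(Z>.07)&(Z<.095);print(rect(P[k][:,:2]),np.median(Z[k]),r.state()["time_s"])
E
```

```text
True face 1.6 [0.5 2.9 1.4]
True face 2.1 [ 0.8 -2.8  1.4]
0.045 80.8 14
0.05 81.5 22
0.055 81.0 30
0.06 80.4 22
0.065 80.3 24
0.07 79.3 32
(array([  0.5483,  -0.1736, 159.8454, 128.9492]), np.float64(0.0782691309820735)) 0.08581634648133386 34.1917
```

All four flaps now stop the finger at about 2 mm from the pin line, which is fully home. The lid is flush (plate at 0.0858) and the arm is clear.

```bash
python3 -c "
from rig import r
r.hold(.3); print(r.job_done())"
```

```text
the job is handed in; nothing more can be done
None
```

I handed the job in with the lid flush on the grey fuse box and all four clips pushed fully home; the judge's verdict wasn't shown.

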